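# Put the rock specimen away: shut its drawer and bolt it

## Task

One of the cabinet's two open drawers holds the rock specimen: with the fingertips, push that drawer fully home, then push the steel bolt on top of the cabinet all the way across to that drawer's side so that it is locked in. Grasp and lift nothing, do not touch the rock or tip it over, do not push the bolt the wrong way, and leave the other drawer and everything else as they are.

Things in the scene. Friction and masses are not known exactly. Their poses are not given: they have to be found in the camera images.
- cabinet: Low fixed wooden cabinet, 260 deep x 400 wide x 105 mm high. Origin: on the table, middle of the front's lower edge; x points into it (away from the robot), y left along the front, z up. Two drawers side by side, middles at y = +104 and -104 mm, a 40 mm post between. Fronts 164 mm wide, 12 to 91 mm above the table, flush with the face when shut.
- drawer_left (a joint): How far the left drawer (+y of the cabinet) stands out, in m: 0 = shut and flush, 0.16 = at its stop. It slides along the cabinet's x, stays where it is left, and needs about 1.5 N plus 6 N per m/s to move (0.6 kg).
- drawer_right (a joint): The same for the right drawer (-y of the cabinet).
- left_pull (a point): Middle of the outer edge of the left drawer's pull, a level aluminium lip 60 mm wide and 6 mm thick which stands 12 mm out from the middle of the front, 72 mm above the table. Pushing this lip, or the front beside it, shuts the drawer.
- right_pull (a point): The same point on the right drawer.
- bolt (a joint): Position (m) of the steel bolt that slides sideways on the front edge of the cabinet's top: about 0 = middle, both drawers free; +0.05 = its stop at the left (cabinet +y), its plate hanging before the left drawer's front; -0.05 = its stop at the right, locking the right drawer. Stays where it is left, moves at about 2 N.
- bolt_tab (a point): Middle of the top of the bolt's upright steel thumb tab, 150 mm above the table, 20 mm behind the cabinet's face. The tab is 24 mm along the cabinet's x, 10 mm along y and 34 mm tall, standing on the bolt's plate (50 mm along y, its top 116 mm above the table). Push its side face. The aluminium guide strips beside it reach 111 mm above the table.
- specimen: Brown irregular stone, about 70 x 60 x 60 mm, 170 to 340 g, loose on the floor of one drawer (18 mm above the table): the left one if the stone's y in the cabinet's frame is positive, else the right one. Origin: middle of its underside. It rides along with the drawer.
- pot: Leave it alone. Small white plastic pot with a lid, 48 mm across, 42 mm high, in the other drawer. Origin: middle of its underside.
- brush: Leave it alone. Brush lying on the back part of the cabinet's top. Origin: under its middle.
- jar: Leave it alone. Amber glass jar with a white cap and a blank label, 52 mm across, 70 mm high, on the back left part of the cabinet's top. Origin: middle of its underside.
- big_rock: Leave it alone. Large stone, about 150 x 120 x 100 mm, on the table at the left. Origin: middle of its underside.
- scraper: Leave it alone. Yellow-handled flat scraper, 180 mm long, lying on the table at the left. Origin: under its middle.
- flask: Leave it alone. White plastic bottle, 60 mm across, 150 mm high, on the table at the right. Origin: middle of its underside.
- bowl: Leave it alone. White bowl, 100 mm across, 45 mm high, on the table at the right. Origin: middle of its underside.

How it is judged:
By the outcome, as a careful person would: the job done as asked, in the order asked, and still so for the second after the job is handed in, with the robot touching nothing.
It also fails if it takes over 40 s, if anything falls off the work surface, if the arm or the gripper's body presses on something with over 40 N, if the wrist force passes 120 N, or if a joint passes its speed limit or range.

## Robot

A 7-joint arm with a two-finger parallel gripper is mounted at the origin on the work surface. World frame = base frame: x ahead of the robot, y to its left, z up, the work surface at z = 0. Lengths are in mm, angles in degrees, forces in N, time in s.
With the tool pointing down it reaches from about 425 to 800 mm from the base axis. Payload 8.3 kg.
Tool frame: the origin (TCP) lies on the centre line of the jaws, within the pads' length; the fingertips stand 19 mm ahead of it and the grasp point (between the pads) is the TCP; z points along the fingers, y is the line along which they close (so a half turn about z gives the same grasp; the last joint's range is limited). The gripper opens to 85 mm and grips with 20 to 120 N. Pads are 22 mm wide; open, the fingers measure 114 mm over their backs; the gripper's body (76 mm by 85 mm) begins 54 mm behind the grasp point. The pads swing forward as they close: fully open they stand 13 mm farther back than shut.
Start: joints at [-67.145, 21.967, 0.94, 78.501, -0.361, 79.538, -2.664], TCP at [278.425, 559.539, 250.279] pointing down, gripper open.
Joint ranges: [-169.22, 169.22], [-14.56, 117.87], [-87.37, 89.26], [10.42, 133.3], [-82.24, 262.24], [0.94, 117.77], [-172.7, 172.7]. Speed limits (degrees/s): [136.94, 136.94, 172.46, 172.46, 180, 180, 180].

## Interface

Orientations are given as a 3x3 rotation matrix whose columns are the frame's x, y, z axes.
In Python, from plant import monitor, optics, finish_job, nets gives the robot as it stands. The module is installed in compiled form; this text tells all that it offers.
- The arm moves only by the shell command python3 -m inch 'ROWS' [FORCE]. ROWS is JSON, a list of rows, each a list of 7 numbers: the shift along the world's x, y, z each as a share of 0.5 m, from -1 to 1, then the turn, a rotation vector about the world's x, y, z each as a share of 30 degrees, from -1 to 1, then the opening, from -1 (shut) to 1 (fully open). A call has 1 to 10 rows; each row is the pose to reach, as a shift and turn from the pose commanded when the call began; what a row does not reach only later rows make up. A row lasts 1/10 s, in which the tool goes at most 50 mm and 8.59 degrees, less where a joint would pass 70% of its speed; a pose out of reach is approached as far as the arm can. A call with a number of a shift or a turn outside -1 to 1 is refused whole. A call with a gripper value outside its range is refused whole. The fingers move at their own pace and stop on an object; FORCE is the grip in N (left out, the last holds). Time passes only in rows, so rows that repeat a pose let the fingers close. It gives the time, the measured TCP pose, the force, the opening and the grip force at its end, in the units of the state.
- monitor.observe(): the state, without advancing time (a new reading comes with each control period).
- optics.capture(name): name is "side" or "top"; returns the picture (420x560x3 uint8, red, green, blue); there is no depth.
- optics.calibration(name): a dict with "fx", "fy", "cx", "cy" (pixels), "R" (3x3) and "t" (3): a world point X has camera coordinates R X + t. Camera axes: x right, y down, z forward; pixel columns grow to the right and rows downward; lengths in mm; the calibration is good to about 2 mm. A picture is of the moment at which its call begins. calibration takes no time and is no camera call.
- finish_job(): hands the job in; it is judged then, once.
Trained networks look in the newest picture that a camera, given by its name, has taken for a name from the list of things; names that differ only in an ending like _2 or _b are one class to them, and where a whole thing is asked for, a point or a joint stands for the part that bears it (a point fixed in the world has none). Each returns a list of dicts, best first, with "confidence" (0 to 1); they miss things now and then, are a little off and sometimes report something else, mostly with a low value. They report only what shows in the picture. A call takes as long as a camera call.
- nets.spot_in(camera, name): "extent" ([left, top, width, height] in pixels, round what is visible of it).
The state is a dict: "clock": time; "joint_positions": joint angles; "joint_vel": joint speeds; "joint_efforts": joint torques, N m; "tool_pos": TCP position; "tcp_rot": TCP orientation; "ft_force": force on the tool from outside, world axes, zero at the start; "torque": the same for the moment, N m; "width": finger opening in mm; "grasp_force": force on a finger pad.
Only numpy, scipy, OpenCV 4.12 (cv2) and the standard library are available. Lean on these libraries where they do the work, as an engineer would, in place of code of your own. Each camera call takes 0.05 s, during which the arm holds its last target. There are 200 camera calls.

## Working session

There is one attempt and no reset: what is moved stays moved. The work goes in short steps, Python scripts to look and compute and a shell command to move; the robot and the scene stay as the last step left them, time stands still between calls to the robot, and variables do not carry over. Pictures are saved under pics/ and viewed, at most 10 in all, crops included, and the job is handed in when it is done.

```bash
mkdir -p pics; python3 - <<'E'
from plant import monitor, optics, nets
import cv2, numpy as np
for c in ("side","top"):
    im=optics.capture(c); cv2.imwrite(f"pics/{c}0.png",im[:,:,::-1])
    k=optics.calibration(c); print(c,{a:np.round(v,3).tolist() for a,v in k.items()})
    for n in ("specimen","pot","bolt_tab","left_pull","right_pull","cabinet"):
        print(n,[(np.round(d["extent"]).tolist(),round(d["confidence"],2)) for d in nets.spot_in(c,n)[:3]])
s=monitor.observe(); print(s["clock"],s["tool_pos"],s["tcp_rot"],s["width"])
E
```

```text
side {'fx': 388.835, 'fy': 388.835, 'cx': 281.348, 'cy': 207.911, 'R': [[-0.999, -0.05, -0.007], [-0.031, 0.72, -0.694], [0.039, -0.692, -0.72]], 't': [547.01, 104.266, 1151.055]}
specimen [([256.0, 186.0, 22.0, 24.0], 0.5)]
pot [([269.0, 237.0, 17.0, 23.0], 0.78)]
bolt_tab [([246.0, 195.0, 11.0, 15.0], 0.63), ([262.0, 213.0, 55.0, 64.0], 0.16)]
left_pull [([264.0, 210.0, 51.0, 64.0], 0.89)]
right_pull [([254.0, 162.0, 50.0, 58.0], 0.8)]
cabinet [([160.0, 159.0, 154.0, 136.0], 0.65)]
top {'fx': 418.565, 'fy': 418.565, 'cx': 274.745, 'cy': 206.379, 'R': [[0.018, -1.0, 0.003], [-0.989, -0.018, -0.148], [0.148, -0.0, -0.989]], 't': [-2.03, 585.75, 1240.65]}
specimen [([307.0, 197.0, 24.0, 17.0], 0.72)]
pot [([244.0, 212.0, 15.0, 17.0], 0.73)]
bolt_tab [([279.0, 179.0, 13.0, 16.0], 0.82)]
left_pull [([228.0, 195.0, 57.0, 52.0], 0.63), ([245.0, 209.0, 16.0, 20.0], 0.42)]
right_pull [([294.0, 179.0, 61.0, 62.0], 0.97)]
cabinet [([207.0, 98.0, 151.0, 152.0], 0.66)]
0.7 [278.45835134 559.52431414 250.30758432] [[-8.95261331e-01  4.45541411e-01 -2.55534158e-05]
 [ 4.45541411e-01  8.95261331e-01  5.43956130e-06]
 [ 2.53005348e-05 -6.51527603e-06 -1.00000000e+00]] 85.43810099684103
```

View pics/side0.png

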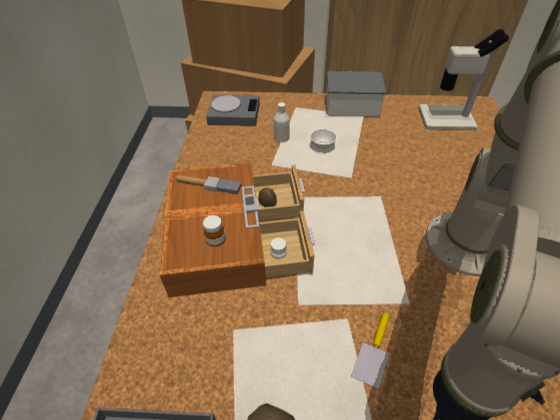

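View pics/top0.png

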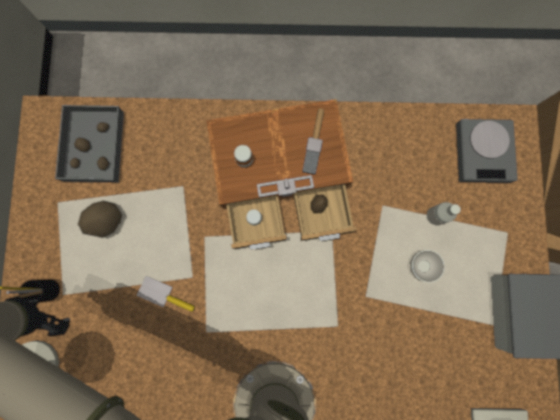

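The rock is in the right drawer (top ~(319,203)) and the pot in the left (~(254,217)). The bolt tab is near the middle at top ~(286,185). I'll zoom in to read off the key pixels.

```bash
python3 - <<'E'
import cv2
a=cv2.imread("pics/top0.png")[90:260,195:370]; cv2.imwrite("pics/topc.png",cv2.resize(a,None,fx=3.5,fy=3.5,interpolation=cv2.INTER_CUBIC))
a=cv2.imread("pics/side0.png")[150:300,150:330]; cv2.imwrite("pics/sidec.png",cv2.resize(a,None,fx=4,fy=4,interpolation=cv2.INTER_CUBIC))
E
```

```text
(no output)
```

View pics/topc.png

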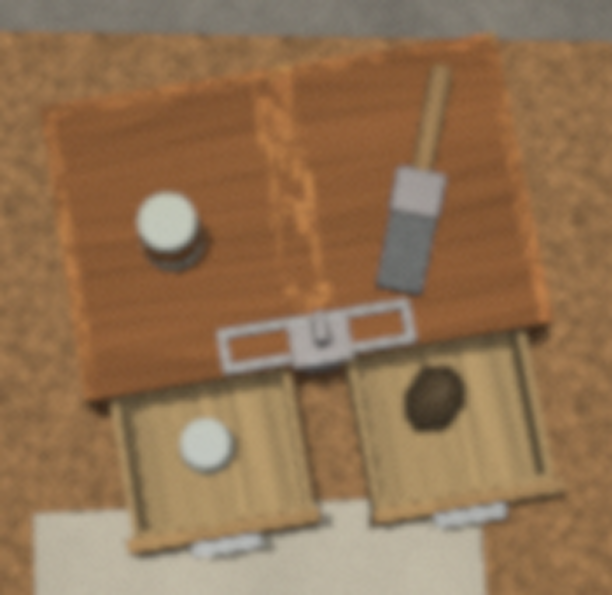

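View pics/sidec.png

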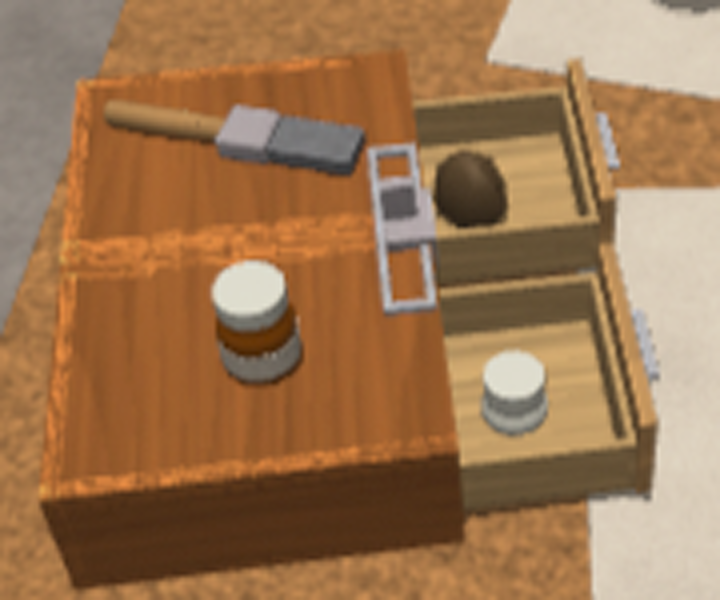

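The crops give the cabinet's corners and the pulls. In the top crop (3.5x): right pull (471,514), left pull (229,545), tab top ~(321,325). Next I fit the poses.

```bash
cat > h.py <<'E'
from plant import optics
import numpy as np
from scipy.optimize import least_squares
K={c:optics.calibration(c) for c in ("side","top")}
def proj(c,X):
    k=K[c]; q=np.array(k["R"])@np.asarray(X,float)+np.array(k["t"]); return np.array([k["fx"]*q[0]/q[2]+k["cx"],k["fy"]*q[1]/q[2]+k["cy"]])
def ray_z(c,u,v,z):
    k=K[c]; R=np.array(k["R"]); o=-R.T@np.array(k["t"]); d=R.T@[(u-k["cx"])/k["fx"],(v-k["cy"])/k["fy"],1]; return o+d*(z-o[2])/d[2]
def w(p,X):
    c,s=np.cos(p[2]),np.sin(p[2]); return np.array([p[0]+c*X[0]-s*X[1],p[1]+s*X[0]+c*X[1],X[2]])
def cab(p,X):
    c,s=np.cos(p[2]),np.sin(p[2]); d=np.asarray(X)[:2]-p[:2]; return np.array([c*d[0]+s*d[1],-s*d[0]+c*d[1]])
T=lambda u,v:np.array([195+u/3.5,90+v/3.5]); S=lambda u,v:np.array([150+u/4,150+v/4])
E
python3 - <<'E'
from h import *
C=dict(bl=(260,200,105),br=(260,-200,105),fr=(0,-200,105),fl=(0,200,105))
ob=[("top",T(45,112),"bl"),("top",T(495,37),"br"),("top",T(548,325),"fr"),("top",T(90,400),"fl"),
    ("side",S(78,82),"br"),("side",S(405,52),"fr"),("side",S(462,452),"fl"),("side",S(42,498),"bl")]
f=lambda p:np.concatenate([proj(c,w(p,C[n]))-q for c,q,n in ob])
r=least_squares(f,[550,0,.16],x_scale=[1,1,.01]); p=r.x; np.save("p.npy",p)
print(p,np.degrees(p[2])); print(f(p).reshape(-1,2).round(1).tolist())
for n,q,c,z in [("rp",T(471,516),"top",72),("lp",T(229,547),"top",72),("tab",T(321,322),"top",150),("spec",T(435,398),"top",50),("pot",T(206,440),"top",58),
  ("rp",S(608,140),"side",72),("lp",S(647,345),"side",72),("tab",S(399,185),"side",150)]:
    X=ray_z(c,*q,z); print(n,c,X.round(1),cab(p,X).round(1))
E
```

```text
[ 6.15078591e+02 -2.48563809e+01  1.87392125e-01] 10.736777897321163
[[-1.8, -1.2], [0.1, -1.0], [1.7, -0.5], [-1.8, 0.6], [0.7, -0.8], [0.9, -1.0], [0.2, -0.6], [0.1, 0.2]]
rp top [ 491.3 -155.7   72. ] [-146.  -105.5]
lp top [461.4  48.9  72. ] [-137.3  101.1]
tab top [640.3 -24.  150. ] [24.9 -3.8]
spec top [ 595.5 -127.3   50. ] [-38.3 -97. ]
pot top [553.8  71.3  58. ] [-42.3 105.9]
rp side [ 489.7 -154.8   72. ] [-147.4 -104.3]
lp side [460.   53.6  72. ] [-137.8  106. ]
tab side [635.5 -18.1 150. ] [21.3  2.8]
```

```bash
python3 -m inch '[[0.1,-0.1,0,0,0,0.25,-1],[0.2,-0.2,0,0,0,0.5,-1],[0.3,-0.3,0,0,0,0.75,-1],[0.4,-0.4,0,0,0,1,-1],[0.48,-0.5,0,0,0,1,-1],[0.48,-0.6,0,0,0,1,-1],[0.48,-0.7,0,0,0,1,-1],[0.48,-0.8,0,0,0,1,-1],[0.48,-0.9,0,0,0,1,-1],[0.48,-0.9,0,0,0,1,-1]]'
```

```text
clock: 1.7
tool_pos: [514.6, 139.1, 250.5]
tcp_rot: [[-0.998, -0.062, 0.0], [-0.062, 0.998, 0.0], [-0.0, 0.0, -1.0]]
ft_force: [0.7, -0.3, 0.2]
width: 0.3
grasp_force: 0.0
```

```bash
python3 -m inch '[[-0.05,-0.08,0,0,0,0.12,-1],[-0.1,-0.17,0,0,0,0.24,-1],[-0.16,-0.26,0,0,0,0.24,-1],[-0.16,-0.35,0,0,0,0.24,-1],[-0.16,-0.45,0,0,0,0.24,-1],[-0.16,-0.55,0,0,0,0.24,-1],[-0.16,-0.55,-0.05,0,0,0.24,-1],[-0.16,-0.55,-0.14,0,0,0.24,-1],[-0.16,-0.55,-0.2,0,0,0.24,-1],[-0.16,-0.55,-0.2,0,0,0.24,-1]]'
```

```text
clock: 2.7
tool_pos: [431.8, -133.3, 146.9]
tcp_rot: [[-0.982, -0.186, -0.007], [-0.186, 0.983, 0.001], [0.007, 0.002, -1.0]]
ft_force: [0.1, 0.2, -0.6]
width: -0.2
grasp_force: 0.0
```

```bash
python3 - <<'E'
from h import *
import cv2
from plant import monitor
for c in ("top","side"):
    im=optics.capture(c)[...,::-1]
    cv2.imwrite(f"pics/{c}1.png",cv2.resize(im[130:290,190:390],None,fx=3.5,fy=3.5,interpolation=cv2.INTER_CUBIC))
p=np.load("p.npy"); s=monitor.observe(); print(s["tool_pos"],cab(p,s["tool_pos"]),s["clock"])
E
```

```text
[ 434.61767386 -133.91445322  151.0041157 ] [-197.61888903  -73.52945419] 2.8
```

View pics/top1.png

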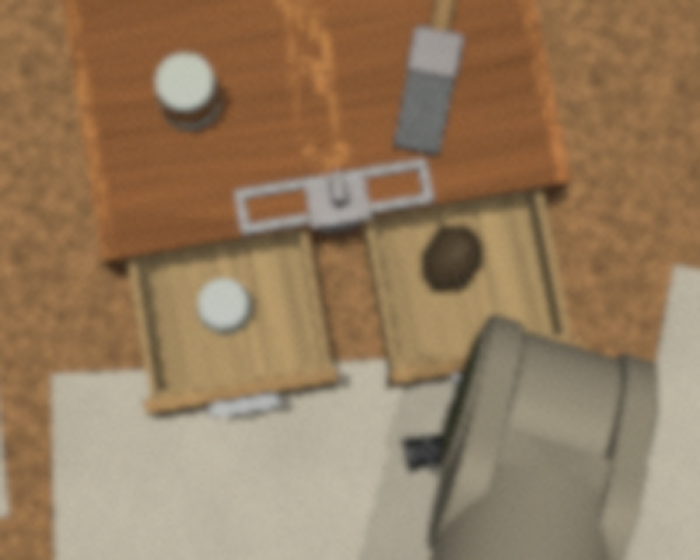

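The finger is in front of the drawers, but the drawer's pull at crop (455,378) is hidden behind the arm. The TCP is 30 mm short in y, so I'll correct that and go down.

```bash
python3 -m inch '[[0.005,-0.06,0,0,0,0,-1],[0.005,-0.06,-0.05,0,0,0,-1],[0.005,-0.06,-0.1,0,0,0,-1],[0.005,-0.06,-0.154,0,0,0,-1],[0.005,-0.06,-0.154,0,0,0,-1],[0.005,-0.06,-0.154,0,0,0,-1]]'
```

```text
clock: 3.4
tool_pos: [438.2, -164.1, 75.1]
tcp_rot: [[-0.982, -0.187, 0.002], [-0.187, 0.982, -0.001], [-0.002, -0.001, -1.0]]
ft_force: [0.3, 0.0, -0.1]
width: -0.1
grasp_force: 0.0
```

```bash
python3 - <<'E'
from h import *
import cv2
from plant import monitor
im=optics.capture("side")[...,::-1]
cv2.imwrite("pics/side2.png",cv2.resize(im[130:290,190:390],None,fx=3.5,fy=3.5,interpolation=cv2.INTER_CUBIC))
p=np.load("p.npy"); s=monitor.observe(); print(s["tool_pos"],cab(p,s["tool_pos"]),s["clock"])
E
```

```text
[ 438.57589352 -164.21434079   75.49294369] [-199.37475188 -104.0362999 ] 3.45
```

View pics/side2.png

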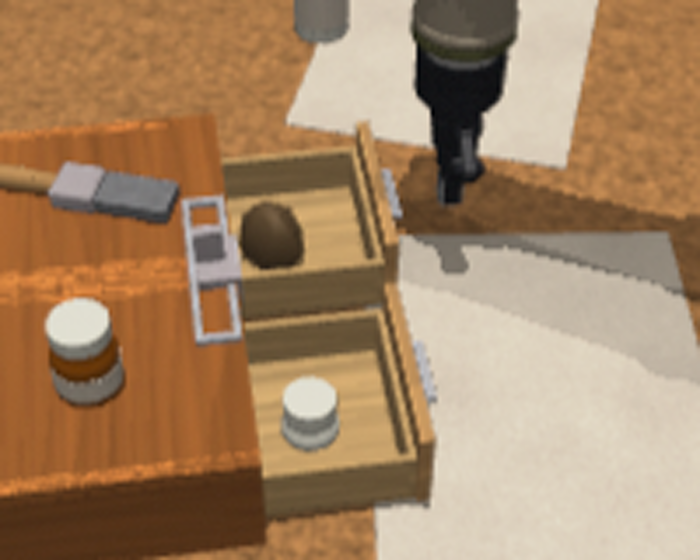

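```bash
python3 -m inch '[[0.02,0.004,0,0,0,0,-1],[0.04,0.008,0,0,0,0,-1],[0.055,0.01,0,0,0,0,-1],[0.07,0.013,0,0,0,0,-1],[0.08,0.015,0,0,0,0,-1],[0.1,0.019,0,0,0,0,-1],[0.12,0.023,0,0,0,0,-1],[0.14,0.026,0,0,0,0,-1],[0.16,0.03,0,0,0,0,-1],[0.18,0.034,0,0,0,0,-1]]' && python3 -m inch '[[0.02,0.004,0,0,0,0,-1],[0.04,0.008,0,0,0,0,-1],[0.06,0.011,0,0,0,0,-1],[0.08,0.015,0,0,0,0,-1],[0.1,0.019,0,0,0,0,-1],[0.115,0.022,0,0,0,0,-1],[0.13,0.025,0,0,0,0,-1],[0.13,0.025,0,0,0,0,-1]]'
```

```text
clock: 4.45
tool_pos: [527.7, -146.7, 73.0]
tcp_rot: [[-0.982, -0.186, -0.001], [-0.186, 0.982, -0.0], [0.001, -0.0, -1.0]]
ft_force: [-1.5, -1.0, -1.9]
width: 0.0
grasp_force: 1.1
clock: 5.25
tool_pos: [593.5, -133.7, 73.5]
tcp_rot: [[-0.982, -0.187, 0.002], [-0.187, 0.982, -0.0], [-0.002, -0.0, -1.0]]
ft_force: [-0.4, 0.1, -0.1]
width: 0.2
grasp_force: 0.0
```

```bash
python3 - <<'E'
from h import *
import cv2
from plant import monitor
im=optics.capture("side")[...,::-1]
cv2.imwrite("pics/side3.png",cv2.resize(im[130:290,190:390],None,fx=3.5,fy=3.5,interpolation=cv2.INTER_CUBIC))
p=np.load("p.npy"); s=monitor.observe(); print(s["tool_pos"],cab(p,s["tool_pos"]),s["clock"],s["ft_force"])
E
```

```text
[ 592.98542203 -134.06400706   73.54496298] [ -42.05148069 -103.1798756 ] 5.3 [ 0.82501882 -0.36383999  0.04215878]
```

View pics/side3.png

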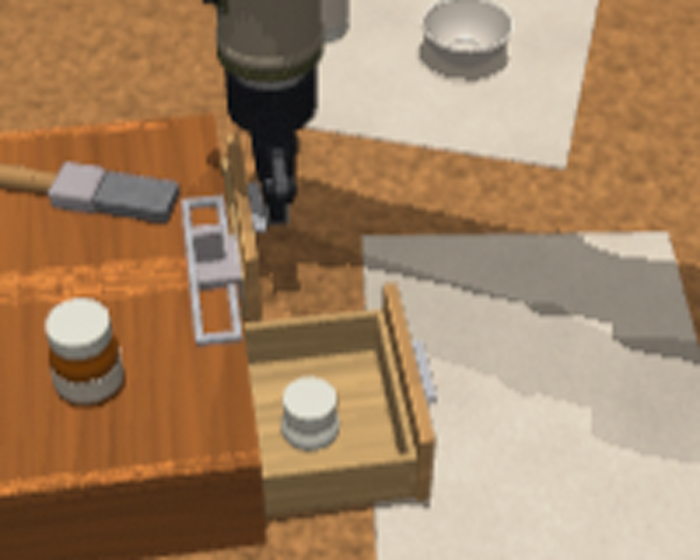

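The right drawer is nearly shut, with the finger on its lip at crop (265,210). The rest goes in slowly while I watch the force.

```bash
python3 -m inch '[[0.01,0.002,0,0,0,0,-1],[0.018,0.0035,0,0,0,0,-1],[0.026,0.005,0,0,0,0,-1],[0.032,0.006,0,0,0,0,-1],[0.036,0.007,0,0,0,0,-1],[0.036,0.007,0,0,0,0,-1],[0.036,0.007,0,0,0,0,-1]]'; python3 -m inch '[[0.004,0.001,0,0,0,0,-1],[0.008,0.0015,0,0,0,0,-1],[0.008,0.0015,0,0,0,0,-1]]'
```

```text
clock: 6.0
tool_pos: [610.3, -130.5, 73.3]
tcp_rot: [[-0.982, -0.187, 0.0], [-0.187, 0.982, 0.0], [-0.0, 0.0, -1.0]]
ft_force: [-0.5, 0.5, -0.7]
width: 0.1
grasp_force: 0.0
clock: 6.3
tool_pos: [614.3, -129.8, 73.3]
tcp_rot: [[-0.982, -0.187, 0.0], [-0.187, 0.982, 0.0], [-0.0, 0.0, -1.0]]
ft_force: [-0.0, 0.5, 0.4]
width: -0.5
grasp_force: 0.0
```

```bash
python3 -m inch '[[0.004,0.001,0,0,0,0,-1],[0.008,0.0015,0,0,0,0,-1],[0.008,0.0015,0,0,0,0,-1]]'; python3 -m inch '[[0.004,0.001,0,0,0,0,-1],[0.006,0.001,0,0,0,0,-1],[0.006,0.001,0,0,0,0,-1]]'
```

```text
clock: 6.6
tool_pos: [615.5, -129.9, 72.9]
tcp_rot: [[-0.983, -0.185, -0.006], [-0.185, 0.983, 0.0], [0.005, 0.001, -1.0]]
ft_force: [-12.3, 0.7, 7.6]
width: -0.3
grasp_force: 6.2
clock: 6.9
tool_pos: [615.6, -130.0, 72.6]
tcp_rot: [[-0.983, -0.184, -0.011], [-0.184, 0.983, 0.001], [0.011, 0.003, -1.0]]
ft_force: [-25.5, 1.3, 16.2]
width: 0.1
grasp_force: 12.3
```

The force rises to 25 N with no further motion, so the drawer is home. I'll back off straight and rise.

```bash
python3 -m inch '[[-0.03,-0.006,0,0,0,0,-1],[-0.08,-0.015,0,0,0,0,-1],[-0.13,-0.024,0,0,0,0,-1],[-0.13,-0.024,0.02,0,0,0,-1],[-0.13,-0.024,0.1,0,0,0,-1],[-0.13,-0.024,0.2,0,0,0,-1],[-0.13,-0.024,0.3,0,0,0,-1],[-0.13,-0.024,0.35,0,0,0,-1],[-0.13,-0.024,0.35,0,0,0,-1]]'
```

```text
clock: 7.8
tool_pos: [558.8, -141.4, 254.0]
tcp_rot: [[-0.982, -0.187, 0.01], [-0.187, 0.982, -0.001], [-0.009, -0.003, -1.0]]
ft_force: [-0.1, -0.1, -0.2]
width: 0.4
grasp_force: 0.0
```

```bash
python3 - <<'E'
from h import *
import cv2
from plant import monitor,nets
p=np.load("p.npy"); s=monitor.observe(); print(s["tool_pos"],cab(p,s["tool_pos"]),s["clock"])
ims=[cv2.resize(optics.capture(c)[y:y+150,190:340,::-1],(400,400),interpolation=cv2.INTER_CUBIC) for c,y in (("side",140),("top",130))]
cv2.imwrite("pics/both4.png",np.hstack(ims))
for c in ("side","top"): print(c,[(d["extent"],d["confidence"]) for d in nets.spot_in(c,"bolt_tab")[:2]])
print(w(p,(22,60,150)))
E
```

```text
[ 558.84900567 -141.37900031  253.96943849] [ -76.95304858 -104.00728571] 7.8
side [([244.4, 193.6, 14.1, 19.2], 0.65)]
top [([277.3, 177.5, 18.8, 18.5], 0.79)]
[625.51560792  38.19176494 150.        ]
```

View pics/both4.png

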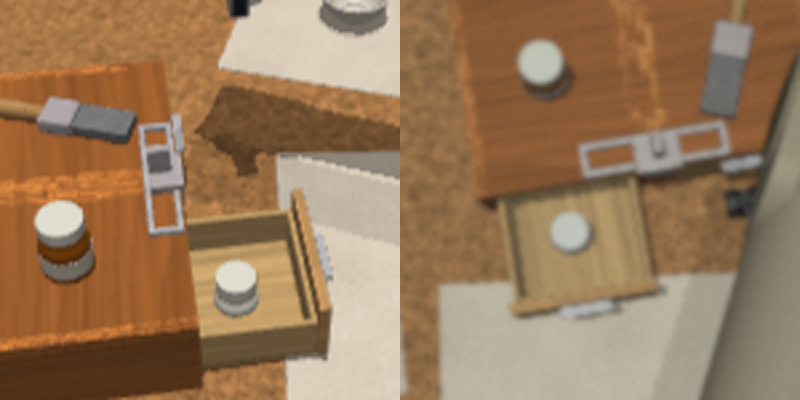

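The right drawer is flush and the bolt is still in the middle, with its tab at about (157,160) in the left half. Next I go to the left side of the tab and down.

```bash
python3 -m inch '[[0.04,0.08,0,0,0,0,-1],[0.08,0.17,0,0,0,0,-1],[0.11,0.26,0,0,0,0,-1],[0.137,0.36,0,0,0,0,-1],[0.137,0.36,0,0,0,0,-1],[0.137,0.36,-0.06,0,0,0,-1],[0.137,0.36,-0.13,0,0,0,-1],[0.137,0.36,-0.19,0,0,0,-1],[0.137,0.36,-0.21,0,0,0,-1],[0.137,0.36,-0.21,0,0,0,-1]]'
```

```text
clock: 9.0
tool_pos: [623.1, 39.0, 140.9]
tcp_rot: [[-0.982, -0.186, -0.005], [-0.186, 0.982, -0.001], [0.005, 0.0, -1.0]]
ft_force: [-0.1, 0.1, 0.5]
width: 0.3
grasp_force: 0.0
```

```bash
python3 - <<'E'
from h import *
import cv2
from plant import monitor
p=np.load("p.npy"); s=monitor.observe(); print(s["tool_pos"],cab(p,s["tool_pos"]),s["clock"])
ims=[cv2.resize(optics.capture(c)[y:y+120,200:320,::-1],(400,400),interpolation=cv2.INTER_CUBIC) for c,y in (("side",140),("top",130))]
cv2.imwrite("pics/both5.png",np.hstack(ims))
E
```

```text
[623.08945195  39.03501329 140.8674646 ] [19.77341264 61.28047229] 9.0
```

View pics/both5.png

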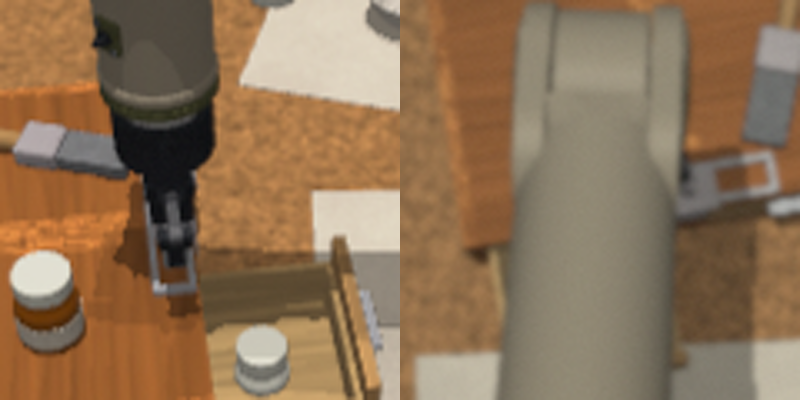

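The finger is on the left of the tab, over the guide. I'll raise slightly and push right along the cabinet's -y.

```bash
python3 -m inch '[[0.006,0,0.012,0,0,0,-1],[0.01,-0.02,0.012,0,0,0,-1],[0.014,-0.04,0.012,0,0,0,-1],[0.017,-0.056,0.012,0,0,0,-1],[0.019,-0.068,0.012,0,0,0,-1],[0.021,-0.08,0.012,0,0,0,-1],[0.024,-0.094,0.012,0,0,0,-1],[0.027,-0.11,0.012,0,0,0,-1],[0.029,-0.124,0.012,0,0,0,-1],[0.032,-0.138,0.012,0,0,0,-1]]'; python3 -c "
from plant import monitor
from h import *
s=monitor.observe();print(cab(np.load('p.npy'),s['tool_pos']),s['ft_force'])"
```

```text
clock: 10.1
tool_pos: [640.6, -30.0, 149.1]
tcp_rot: [[-0.982, -0.187, -0.0], [-0.187, 0.982, 0.0], [0.0, 0.0, -1.0]]
ft_force: [-0.8, 1.7, 0.0]
width: -0.0
grasp_force: 1.1
[24.08205557 -9.80959472] [-0.75609451  1.73815621  0.04871017]
```

```bash
python3 -m inch '[[0.003,-0.012,0,0,0,0,-1],[0.005,-0.024,0,0,0,0,-1],[0.006,-0.032,0,0,0,0,-1],[0.006,-0.032,0,0,0,0,-1]]'; python3 -m inch '[[0.001,-0.006,0,0,0,0,-1],[0.002,-0.01,0,0,0,0,-1],[0.002,-0.01,0,0,0,0,-1]]';  python3 -c "
from plant import monitor
from h import *
s=monitor.observe();print(cab(np.load('p.npy'),s['tool_pos']),s['ft_force'])"
```

```text
clock: 10.5
tool_pos: [643.7, -47.0, 149.3]
tcp_rot: [[-0.983, -0.185, 0.0], [-0.185, 0.983, -0.001], [-0.0, -0.001, -1.0]]
ft_force: [0.1, 0.3, 0.0]
width: -0.2
grasp_force: 0.0
clock: 10.8
tool_pos: [644.6, -50.9, 149.4]
tcp_rot: [[-0.982, -0.186, 0.0], [-0.186, 0.982, -0.0], [-0.0, -0.0, -1.0]]
ft_force: [0.3, 0.3, 0.3]
width: -0.2
grasp_force: 0.4
[ 24.11930762 -31.11925871] [0.28014513 0.31078244 0.29336947]
```

```bash
python3 -m inch '[[0.001,-0.006,0,0,0,0,-1],[0.002,-0.01,0,0,0,0,-1],[0.002,-0.01,0,0,0,0,-1]]'; python3 -m inch '[[0.001,-0.004,0,0,0,0,-1],[0.001,-0.008,0,0,0,0,-1],[0.001,-0.008,0,0,0,0,-1]]'
```

```text
clock: 11.1
tool_pos: [644.8, -51.4, 149.3]
tcp_rot: [[-0.982, -0.19, -0.002], [-0.19, 0.982, 0.005], [0.001, 0.005, -1.0]]
ft_force: [-6.9, 12.2, 5.2]
width: -0.1
grasp_force: 6.4
clock: 11.4
tool_pos: [644.9, -51.7, 149.3]
tcp_rot: [[-0.981, -0.193, -0.004], [-0.193, 0.981, 0.009], [0.002, 0.01, -1.0]]
ft_force: [-11.3, 19.8, 7.9]
width: -0.3
grasp_force: 10.7
```

The bolt is at its stop: 20 N and no motion. I'll back off, rise clear and check.

```bash
python3 -m inch '[[-0.006,0.03,0,0,0,0,-1],[-0.015,0.08,0,0,0,0,-1],[-0.015,0.08,0.02,0,0,0,-1],[-0.015,0.08,0.1,0,0,0,-1],[-0.015,0.08,0.2,0,0,0,-1],[-0.06,0.18,0.22,0,0,0,-1],[-0.12,0.27,0.22,0,0,0,-1],[-0.16,0.36,0.22,0,0,0,-1],[-0.2,0.44,0.22,0,0,0,-1],[-0.2,0.5,0.22,0,0,0,-1]]'; python3 -m inch '[[-0.1,0.1,0,0,0,0,-1],[-0.1,0.2,0,0,0,0,-1],[-0.1,0.2,0,0,0,0,-1],[-0.1,0.2,0,0,0,0,-1]]'
```

```text
clock: 12.4
tool_pos: [544.0, 193.0, 260.4]
tcp_rot: [[-0.982, -0.189, 0.001], [-0.189, 0.982, 0.001], [-0.001, 0.001, -1.0]]
ft_force: [-0.1, 1.0, 0.3]
width: 0.2
grasp_force: 0.0
clock: 12.8
tool_pos: [494.9, 293.4, 259.4]
tcp_rot: [[-0.981, -0.192, 0.0], [-0.192, 0.981, 0.001], [-0.0, 0.001, -1.0]]
ft_force: [0.4, 0.5, 0.4]
width: 0.2
grasp_force: 0.0
```

```bash
python3 - <<'E'
from h import *
import cv2
ims=[cv2.resize(optics.capture(c)[y:y+150,190:340,::-1],(400,400),interpolation=cv2.INTER_CUBIC) for c,y in (("side",150),("top",100))]
cv2.imwrite("pics/both6.png",np.hstack(ims))
E
```

```text
(no output)
```

View pics/both6.png

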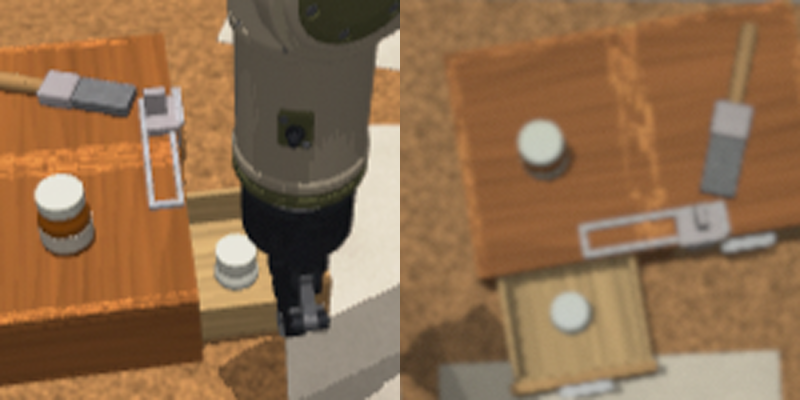

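The bolt is at the right end of its guide ((160,105) left, (703,222) right). The right drawer is flush, and the left drawer, pot, jar and brush haven't moved.

```bash
python3 -c "
from plant import finish_job
print(finish_job())"
```

```text
the job is handed in; nothing more can be done
None
```

The right drawer, which holds the rock, is pushed fully home and the bolt is pushed to its right-hand stop. The last pictures show the left drawer, pot, jar and brush unmoved, and the job is handed in (no verdict was returned).

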